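# Mount the eye cup and press the carriage into the stage corner

## Task

Get the practice stage ready for the microscope: first slide the wider white eye cup, the one whose bore fits, fully down onto the brass pin of the steel carriage while the carriage is still out on the open stage. Then slide the carriage, cup still on it, into the corner where the two stop rails meet, flat on the stage and flush against both rails, and finish while holding it there: the robot keeps pushing it steadily against both rails and does not let go. Leave the narrow eye cup, the paper cup, the bottle and the forceps alone.

Things in the scene. Friction and masses are not known exactly. Their poses are not given: they have to be found in the camera images.
- wide_cup: The wider eye cup: an upright white plastic sleeve, outer diameter 40 mm, 45 mm tall, 50 g, with a 17 mm bore all the way through that widens to 31 mm in the top 12 mm. It starts upright on the table. Origin: centre of its underside; z is its axis, up.
- narrow_cup: The narrower eye cup: an upright white plastic sleeve, outer diameter 28 mm, 45 mm tall, with a 9 mm bore (20 mm in the top 12 mm), too tight for the pin. It and the wide cup swap places between starts. Leave it alone. Origin: centre of its underside.
- carriage: Loose steel block, 60 x 60 mm, 30 mm tall, 0.5 to 1 kg, sliding easily (friction about 0.3) on stage and rails. An upright brass pin stands in the middle of its top: 14 mm diameter, 25 mm tall, its last 8 mm tapering to 6 mm; a cup can turn on it. Starts on the open stage, turned up to 0.35 rad from square to the rails. Origin: centre of its underside; x and y square to its sides, z up.
- pin_foot (a point): The foot of the pin: on the pin's axis, at the height of the carriage's top face (30 mm above its underside). The underside of a fully seated cup is here.
- stage: Fixed stainless plate on the table, 200 mm along its x, 180 mm along its y, top face 20 mm above the table. It stands elsewhere and turned differently each time. Origin: centre of its underside; z up. Rigid stop rails run along its +x and +y edges.
- end_stop: Fixed rigid aluminium rail along the stage's +x edge: 12 mm wide, 180 mm long, rising 26 mm above the stage top; its inner face, 88 mm from the stage's centre, looks to the stage's -x. Origin: centre of its underside, on the stage top; axes as the stage's.
- side_stop: Fixed rigid aluminium rail along the stage's +y edge: 12 mm wide, 188 mm long, rising 26 mm above the stage top; its inner face, 78 mm from the stage's centre, looks to the stage's -y. Origin: centre of its underside, on the stage top; axes as the stage's.
- corner (a point): The inner corner, on the stage's top face, where the inner faces of the two rails meet; axes as the stage's, both rails' inner faces pass through it. A carriage fully home has its centre 30 mm from it along the stage's -x and 30 mm along its -y.
- paper_cup: Empty paper cup, 74 mm across the rim, 85 mm tall, upright on the table. Leave it alone. Origin: centre of its underside.
- bottle: Small clear bottle with a red cap, 52 mm diameter, 110 mm tall, upright on the table. Leave it alone. Origin: centre of its underside.
- forceps: Steel forceps, about 120 mm long and 6 mm tall, lying on the table along their x. Leave them alone. Origin: about the middle, on the table.
Not all that is in view belongs to the job. Leave any red look-alike of the wide_cup alone.

How it is judged:
By the outcome, as a careful person would: the job done as asked, in the order asked, and still so for the second after the job is handed in, while the arm keeps its last pose, push and grip.
It also fails if it takes over 70 s, if anything falls off the work surface, if the arm or the gripper's body presses on something with over 40 N, if the wrist force passes 120 N, or if a joint passes its speed limit or range.

## Robot

A 7-joint arm with a two-finger parallel gripper is mounted at the origin on the work surface. World frame = base frame: x ahead of the robot, y to its left, z up, the work surface at z = 0. Lengths are in mm, angles in rad, forces in N, time in s.
With the tool pointing down it reaches from about 350 to 900 mm from the base axis. Payload 19.9 kg.
Tool frame: the origin (TCP) lies midway between the tips of the shut fingers; the grasp point (between the pads) lies 19 mm behind it; z points along the fingers, y is the line along which they close (so a half turn about z gives the same grasp; the last joint's range is limited). The gripper opens to 94 mm and grips with 3 to 60 N. Pads are 16 mm wide; open, the fingers measure 119 mm over their backs; the gripper's body (75 mm by 177 mm) begins 78 mm behind the grasp point.
Start: joints at [1.103, 0.417, -0.01, 1.614, 0.005, 1.111, -0.053], TCP at [258.716, -568.915, 205.425] pointing down, gripper open.
Joint ranges: [-2.81, 2.81], [-0.39, 2.02], [-1.27, 1.25], [0.06, 2.57], [-1.19, 4.33], [0.19, 2], [-2.82, 2.82]. Speed limits (rad/s): [1.89, 1.89, 2.39, 2.39, 3.01, 3.01, 3.01].

## Interface

Orientations are given as a unit quaternion [w, x, y, z].
In Python, from bench import read_state, cams, robot, finder gives the robot as it stands.
- The arm moves only by the tool servo_tool, never from a script. Its argument "targets" is a list of rows, each a list of 4 numbers: the shift along the tool's x, y, z in m, then the turn about the tool's z in rad. In form: [[tx, ty, tz, twist], ...]. A call has 1 to 12 rows; each row is the pose to reach, as a shift and turn from the pose commanded when the call began, along the tool's axes at that moment; what a row does not reach only later rows make up. A row lasts 1/12 s, in which the tool goes at most 41.7 mm and 7.16 degrees, less where a joint would pass 70% of its speed; a pose out of reach is approached as far as the arm can. A call with a gripper value outside its range is refused whole. "claw" is the finger opening in m, from 0 to 0.094, set as the call begins (left out, the last holds). The fingers move at their own pace and stop on an object; "newtons" is the grip in N (left out, the last holds). Time passes only in rows, so rows that repeat a pose let the fingers close. It gives the time, the measured TCP pose, the force, the opening and the grip force at its end, in the units of the state.
- read_state(): the state, without advancing time (a new reading comes with each control period).
- cams.camera(name): name is "scene" or "top"; returns the picture (480x640x3 uint8, red, green, blue); there is no depth.
- cams.camera_info(name): a dict with "fx", "fy", "cx", "cy" (pixels), "T" (4x4, takes a point from camera to world coordinates). Camera axes: x right, y down, z forward; pixel columns grow to the right and rows downward; lengths in mm; the calibration is good to about 2 mm. A picture is of the moment at which its call begins. camera_info takes no time and is no camera call.
- robot.job_done(): hands the job in; it is judged then, once.
Trained networks look in the newest picture that a camera, given by its name, has taken for a name from the list of things; names that differ only in an ending like _2 or _b are one class to them, and where a whole thing is asked for, a point or a joint stands for the part that bears it (a point fixed in the world has none). Each returns a list of dicts, best first, with "score" (0 to 1); they miss things now and then, are a little off and sometimes report something else, mostly with a low value. They report only what shows in the picture. A call takes as long as a camera call. They do not tell look-alikes from the thing itself.
- finder.search_frame(camera, label): "rect" ([centre column, centre row, width, height] in pixels, round what is visible of it).
- finder.cut_out(camera, label): "mask" (480x640 bool, what is visible of it) and "rect" ([centre column, centre row, width, height] in pixels, round what is visible of it).
- finder.spot_point(camera, label): "point" ([column, row] in pixels: a listed point, or the origin of a listed thing).
The state is a dict: "time_s": time; "joints": joint angles; "joint_velocities": joint speeds; "joint_torque": joint torques, N m; "eef_pos": TCP position; "tcp_rot": TCP orientation; "contact_force": force on the tool from outside, world axes, zero at the start; "moment": the same for the moment, N m; "finger_gap": finger opening in mm; "finger_force": force on a finger pad.
Only numpy, scipy, OpenCV 4.12 (cv2) and the standard library are available. Lean on these libraries where they do the work, as an engineer would, in place of code of your own. Each camera call takes 0.05 s, during which the arm holds its last target. There are 200 camera calls.

## Working session

There is one attempt and no reset: what is moved stays moved. The work goes in short steps, Python scripts to look and compute and a tool call to move; the robot and the scene stay as the last step left them, time stands still between calls to the robot, and variables do not carry over. Pictures are saved under pics/ and viewed, at most 10 in all, crops included, and the job is handed in when it is done.

Besides the shell and the picture viewer there is one more tool, called after ">>>" as name(argument=value, ...), one argument or row to a line, values as JSON. servo_tool: Moves the arm, as the interface text tells. Its arguments: {"type":"object","properties":{"targets":{"type":"array","items":{"type":"array","items":{"type":"number"}}},"claw":{"type":"number"},"newtons":{"type":"number"}},"required":["targets"]}

```bash
mkdir -p pics; cat > h.py <<'E'
import numpy as np, cv2
from bench import read_state, cams, robot, finder
def ray(cam,px,z):
    i=cams.camera_info(cam);T=np.array(i["T"])
    d=T[:3,:3]@np.array([(px[0]-i["cx"])/i["fx"],(px[1]-i["cy"])/i["fy"],1.])
    o=T[:3,3]; return o+d*(z-o[2])/d[2]
def proj(cam,p):
    i=cams.camera_info(cam);T=np.array(i["T"])
    c=T[:3,:3].T@(np.array(p,float)-T[:3,3]); return np.array([i["fx"]*c[0]/c[2]+i["cx"],i["fy"]*c[1]/c[2]+i["cy"]])
def snap(cam,name):
    im=cams.camera(cam); cv2.imwrite(f"pics/{name}.png",im[:,:,::-1]); return im
E
python3 - <<'E'
from h import *
np.set_printoptions(precision=1,suppress=True)
snap("top","t0");snap("scene","s0")
for c in("top","scene"):
    print(c,np.array(cams.camera_info(c)["T"])[:3].round(2).tolist(),cams.camera_info(c)["fx"])
H=dict(wide_cup=0,narrow_cup=0,carriage=20,pin_foot=50,stage=0,corner=20,end_stop=20,side_stop=20,paper_cup=0,bottle=0,forceps=0)
for n,z in H.items():
    for c in("top","scene"):
        for d in finder.spot_point(c,n)[:3]: print(n,c,round(d["score"],2),np.array(d["point"]),ray(c,d["point"],z)[:2])
s=read_state();print(s["eef_pos"],s["tcp_rot"],s["time_s"])
E
```

```text
top [[-0.03, -0.99, 0.11, 470.84], [-1.0, 0.03, -0.0, 22.09], [-0.0, -0.11, -0.99, 1127.11]] 567.4109222578116
scene [[-0.88, 0.37, -0.3, 940.72], [0.48, 0.67, -0.56, 662.43], [-0.01, -0.64, -0.77, 932.43]] 452.24956605319574
wide_cup top 0.93 [430.3 324.5] [ 437.6 -198.6]
wide_cup top 0.84 [470.1 296.1] [ 491.  -280.1]
wide_cup top 0.64 [510.4 292.2] [ 496.5 -360.3]
wide_cup scene 0.56 [290.3 157.1] [ 500.5 -352. ]
wide_cup scene 0.55 [331.5 184.1] [ 447.6 -182.8]
wide_cup scene 0.54 [302.7 169.5] [ 492.9 -281.6]
narrow_cup top 0.69 [382.  166.3] [ 758.4 -116.5]
narrow_cup top 0.63 [388.8 289.1] [ 509.3 -119.9]
narrow_cup scene 0.73 [325.3 207.9] [ 510.8 -106.9]
carriage top 0.8 [252.6 299.2] [496.5 148.1]
carriage scene 0.71 [383.4 270.9] [498.3 165.5]
pin_foot top 0.55 [247.1 299.2] [496. 155.]
pin_foot scene 0.82 [387.2 259.2] [485.3 157.2]
pin_foot scene 0.53 [237.4 193. ] [ 718.9 -232.9]
stage top 0.58 [245. 287.] [521.4 165. ]
stage scene 0.62 [378.5 283.1] [519.7 179.5]
corner top 0.84 [221.9 231.1] [631.8 206.5]
corner top 0.5 [252.4 301.6] [491.8 148.5]
corner top 0.35 [242.9 287.2] [520.3 166.6]
corner scene 0.96 [341.8 309.3] [643.1 209.7]
end_stop top 0.71 [261.5 238.7] [614.5 128.7]
end_stop scene 0.68 [344.  309.1] [638.3 211.7]
end_stop scene 0.67 [337.7 281. ] [611.9 137. ]
side_stop top 0.2 [379.5 165.8] [ 754.5 -109.1]
side_stop scene 0.81 [383.9 305.3] [551.9 247.8]
paper_cup scene 0.68 [244.5 234.2] [ 748.8 -127.4]
bottle top 0.66 [461.8 192.4] [ 700.  -275.4]
bottle scene 0.66 [239.2 194.1] [ 703.4 -276.8]
forceps top 0.68 [134.7 299.8] [502.2 383.6]
forceps top 0.58 [461.2 193.5] [ 697.8 -274.1]
forceps scene 0.79 [437.2 346.7] [498.9 384.6]
[ 258.7 -568.9  205.4] [-0.   1.   0.2 -0. ] 1.2
```

View pics/t0.png

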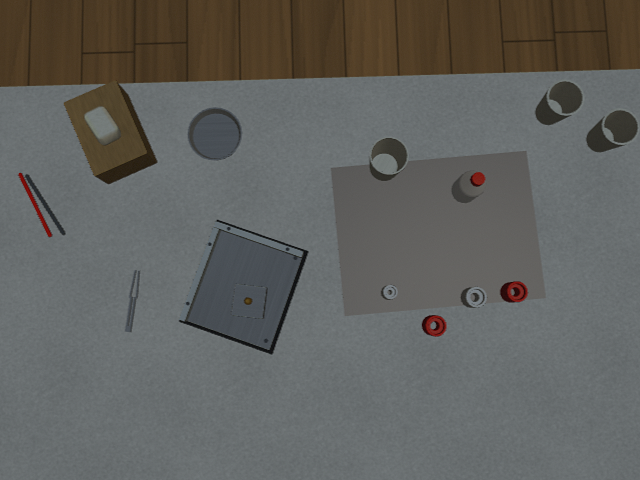

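View pics/s0.png

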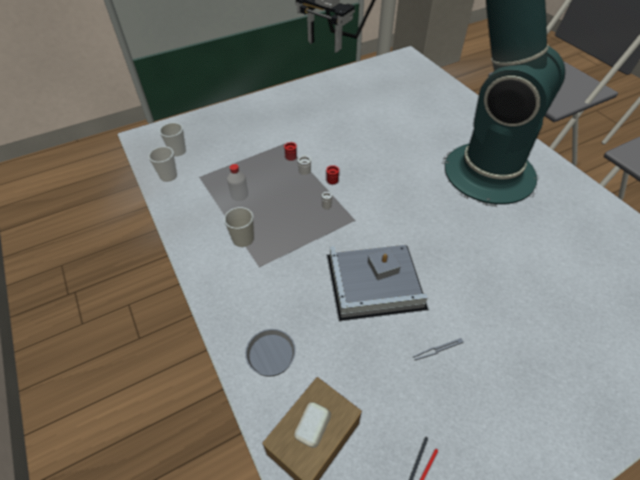

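The top view shows the wide white cup at about (475,296), between the red look-alikes at (515,292) and (434,325). The narrow cup is at (390,292), the carriage pin at (248,300), and the rails' inner corner near (222,231). I'll zoom in for edges.

```bash
python3 - <<'E'
from h import *
im=cams.camera("top")[:,:,::-1]
a=cv2.resize(im[210:360,170:320],None,fx=4,fy=4,interpolation=cv2.INTER_CUBIC)[:600]
b=cv2.resize(im[270:320,450:540],None,fx=2.2,fy=4,interpolation=cv2.INTER_CUBIC)
a=cv2.convertScaleAbs(a,alpha=1.6)
cv2.imwrite("pics/z.png",a)
for n in("wide_cup","carriage","stage"):
  for d in finder.cut_out("top",n)[:3]:
    m=d["mask"].astype(np.uint8);c=max(cv2.findContours(m,0,2)[0],key=cv2.contourArea)
    r=cv2.minAreaRect(c);print(n,round(d["score"],2),r,np.round(cv2.boxPoints(r),1).tolist(),np.round(d["rect"],1))
for d in finder.cut_out("scene","carriage")[:1]+finder.search_frame("scene","wide_cup")[:3]:print(np.round(d["rect"],1))
E
```

```text
wide_cup 0.71 ((473.5, 297.0), (20.0, 25.0), 90.0) [[461.0, 287.0], [486.0, 287.0], [486.0, 307.0], [461.0, 307.0]] [473.  297.8  24.7  20.6]
wide_cup 0.64 ((434.0, 325.0), (20.0, 24.0), 90.0) [[422.0, 315.0], [446.0, 315.0], [446.0, 335.0], [422.0, 335.0]] [432.4 324.4  22.1  20.5]
wide_cup 0.61 ((514.0, 291.0), (20.0, 26.0), 90.0) [[501.0, 281.0], [527.0, 281.0], [527.0, 301.0], [501.0, 301.0]] [514.5 293.1  29.1  20.8]
carriage 0.93 ((249.861572265625, 300.10772705078125), (34.233585357666016, 33.737449645996094), 7.125016689300537) [[230.8000030517578, 314.70001220703125], [235.0, 281.20001220703125], [268.8999938964844, 285.5], [264.79998779296875, 319.0]] [250.6 298.9  35.2  36.5]
carriage 0.25 ((468.50006103515625, 186.00003051757812), (26.16295051574707, 36.06244659423828), 45.0) [[446.5, 189.5], [472.0, 164.0], [490.5, 182.5], [465.0, 208.0]] [467.1 188.6  31.2  29.9]
stage 0.62 ((243.0177764892578, 286.18646240234375), (101.65303802490234, 110.58139038085938), 18.996652603149414) [[177.0, 321.8999938964844], [213.0, 217.39999389648438], [309.1000061035156, 250.5], [273.1000061035156, 355.0]] [242.9 288.9 130.5 134.4]
[381.8 266.6  36.3  33.6]
[291.1 152.2  10.5  19.7]
[331.6 175.6  16.9  17.6]
[303.8 167.1  13.2  27.3]
```

View pics/z.png

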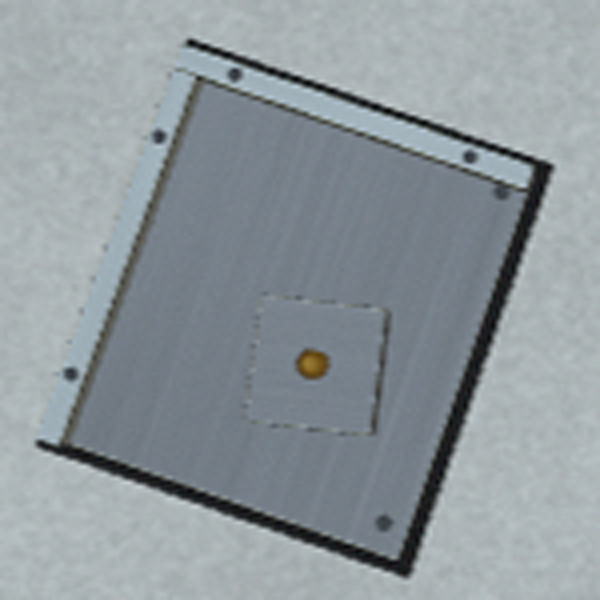

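```bash
python3 - <<'E'
from h import *
np.set_printoptions(precision=1,suppress=True)
P=lambda u,v,z: ray("top",((u-1.5)/4+170,(v-1.5)/4+210),z)[:2]
c,e,s=P(198,79,46),P(526,189,46),P(66,443,46)
ang=lambda d:np.degrees(np.arctan2(d[1],d[0]))
print("corner",c,np.linalg.norm(e-c),np.linalg.norm(s-c),"yaw",ang(c-s),ang(e-c)+90)
k=[P(u,v,50) for u,v in((263,295),(388,310),(374,434),(248,420))]
print("carr",np.mean(k,0),ang(k[0]-k[3]),ang(k[1]-k[2]),ang(k[1]-k[0])+90,[np.linalg.norm(k[i]-k[i-1]) for i in range(4)])
print("pin tip",P(312,362,72),"scene pinfoot",ray("scene",(387.2,259.2),50)[:2])
im=cams.camera("top")
# wide cup: bright rim at z=45
m=((im.min(2)>110)).astype(np.uint8);m[:, :455]=0;m[:,495:]=0;m[:280]=0;m[315:]=0
cnt=max(cv2.findContours(m,0,2)[0],key=cv2.contourArea);(u,r)=cv2.minEnclosingCircle(cnt);print(u,r,"cup rim",ray("top",u,45)[:2],"r mm",r*1.9, m.sum())
for d in finder.cut_out("scene","wide_cup")[:4]: print(d["rect"],d["score"])
st=read_state();w,x,y,z=st["tcp_rot"];print(st["eef_pos"],"tool x ang",np.degrees(np.arctan2(2*(x*y+w*z),1-2*(y*y+z*z))),st["contact_force"])
cv2.imwrite("pics/c.png",cv2.resize(im[275:320,450:540,::-1],None,fx=8,fy=8,interpolation=cv2.INTER_CUBIC))
E
```

```text
corner [631.5 207.5] 166.66964389559163 183.47803331560482 yaw -20.377421324950188 -20.195821439664428
carr [493.  151.1] -7.541796268199063 -7.489167240410807 -8.420864814372592 [np.float64(59.187689319615146), np.float64(59.77852850966461), np.float64(58.62253165071927), np.float64(59.826375722282975)]
pin tip [493.8 151.4] scene pinfoot [485.3 157.2]
(476.3662109375, 297.0492858886719) 10.32420539855957 cup rim [ 488.1 -279.9] r mm 19.61599025726318 193
[290.0, 152.2, 13.0, 16.7] 0.68
[304.8, 166.3, 13.2, 20.0] 0.65
[331.2, 177.8, 14.4, 18.8] 0.57
[ 258.8 -568.9  205.4] tool x ang 24.456177373433412 [ 1.1 -0.4  0.4]
```

View pics/c.png

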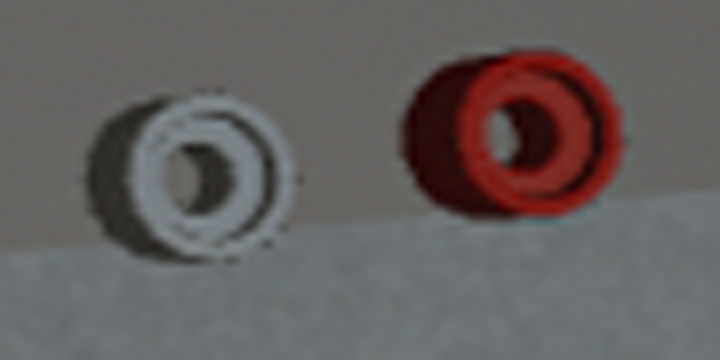

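The white cup's rim is centred at about (476.6,297.1) with a radius near 20 mm, which confirms it is the wide one, at (488,-280). The tool's yaw already suits everything, so I'm moving above the cup.

>>> servo_tool(
  targets=[
    [0.328, -0.168, 0.03, 0],
    [0.328, -0.168, 0.06, 0],
    [0.328, -0.168, 0.095, 0],
    [0.328, -0.168, 0.095, 0],
    [0.328, -0.168, 0.095, 0],
    [0.328, -0.168, 0.095, 0],
    [0.328, -0.168, 0.095, 0],
    [0.328, -0.168, 0.095, 0],
    [0.328, -0.168, 0.095, 0],
    [0.328, -0.168, 0.095, 0],
    [0.328, -0.168, 0.095, 0],
    [0.328, -0.168, 0.095, 0],
  ],
  claw=0.062,
  newtons=20,
)

```text
time_s: 2.6
eef_pos: [487.7, -280.3, 110.4]
tcp_rot: [-0.0, 0.977, 0.212, -0.0]
contact_force: [0.2, -1.2, 0.1]
finger_gap: 61.7
finger_force: 0.0
```

>>> servo_tool(
  targets=[
    [0, 0, 0.03, 0],
    [0, 0, 0.055, 0],
    [0, 0, 0.075, 0],
    [0, 0, 0.09, 0],
    [0, 0, 0.098, 0],
    [0, 0, 0.098, 0],
  ],
)

```text
time_s: 3.1
eef_pos: [486.4, -281.1, 11.4]
tcp_rot: [-0.0, 0.978, 0.211, -0.001]
contact_force: [0.3, 0.1, 0.2]
finger_gap: 62.2
finger_force: 0.0
```

>>> servo_tool(
  targets=[
    [0, 0, 0, 0],
    [0, 0, 0, 0],
    [0, 0, 0, 0],
    [0, 0, 0, 0],
    [0, 0, 0, 0],
    [0, 0, 0, 0],
    [0, 0, 0, 0],
    [0, 0, 0, 0],
  ],
  claw=0.03,
)

```text
time_s: 3.77
eef_pos: [488.1, -280.6, 13.3]
tcp_rot: [0.0, 0.977, 0.212, 0.0]
contact_force: [-2.3, 0.4, 7.9]
finger_gap: 39.4
finger_force: 20.0
```

>>> servo_tool(
  targets=[
    [0, 0, -0.03, 0],
    [0, 0, -0.07, 0],
    [0, 0, -0.11, 0],
    [0, 0, -0.118, 0],
    [0, 0, -0.118, 0],
    [0, 0, -0.118, 0],
  ],
)

```text
time_s: 4.27
eef_pos: [487.8, -280.3, 130.7]
tcp_rot: [0.0, 0.977, 0.212, 0.0]
contact_force: [-0.1, 0.5, -0.5]
finger_gap: 39.1
finger_force: 20.0
```

```bash
python3 - <<'E'
from h import *
np.set_printoptions(precision=2,suppress=True)
s=read_state();print(s["eef_pos"],s["contact_force"],s["finger_gap"],s["time_s"])
d=np.array([493.4,151.2])-s["eef_pos"][:2];print(d@[.9103,.414],d@[.414,-.9103])
E
```

```text
[ 487.76 -280.29  130.65] [-0.05  0.49 -0.54] 39.13860568210542 4.2667
183.76848488512994 -390.44865747374956
```

>>> servo_tool(
  targets=[
    [0.015, -0.033, 0, 0],
    [0.031, -0.067, 0, 0],
    [0.047, -0.1, 0, 0],
    [0.063, -0.133, 0, 0],
    [0.079, -0.167, 0, 0],
    [0.094, -0.2, 0, 0],
    [0.11, -0.234, 0, 0],
    [0.126, -0.267, 0, 0],
    [0.142, -0.3, 0, 0],
    [0.157, -0.334, 0, 0],
    [0.173, -0.367, 0, 0],
    [0.184, -0.39, 0, 0],
  ],
)

```text
time_s: 5.27
eef_pos: [492.5, 154.2, 129.1]
tcp_rot: [-0.0, 0.977, 0.213, -0.001]
contact_force: [0.4, 0.0, -0.4]
finger_gap: 39.4
finger_force: 20.0
```

>>> servo_tool(
  targets=[
    [0, 0, 0, 0],
    [0, 0, 0.01, 0],
    [0, 0, 0.01, 0],
    [0, 0, 0.01, 0],
  ],
)

```text
time_s: 5.6
eef_pos: [493.1, 149.5, 119.0]
tcp_rot: [0.0, 0.977, 0.211, -0.001]
contact_force: [-0.2, -0.2, -0.5]
finger_gap: 39.3
finger_force: 20.0
```

```bash
python3 - <<'E'
from h import *
np.set_printoptions(precision=2,suppress=True)
s=read_state();print(s["eef_pos"],s["contact_force"],s["finger_gap"],s["time_s"])
a=snap("top","t1");b=snap("scene","s1")
A=cv2.resize(a[220:360,180:320],(400,400),interpolation=2);B=cv2.resize(b[190:310,320:440],(400,400),interpolation=2)
cv2.imwrite("pics/m1.png",cv2.convertScaleAbs(np.hstack([A,B])[:,:,::-1],alpha=1.4))
for c in("top","scene"):
  print(proj(c,[493.4,151.2,75]),proj(c,[493.4,151.2,50]),proj(c,list(s["eef_pos"][:2])+[s["eef_pos"][2]-12]))
E
```

```text
[493.08 149.53 118.98] [-0.2  -0.19 -0.46] 39.33629907810337 5.6
[247.52 300.31] [249.15 300.55] [246.26 300.14]
[384.1  252.48] [383.05 258.76] [385.21 243.57]
```

View pics/m1.png

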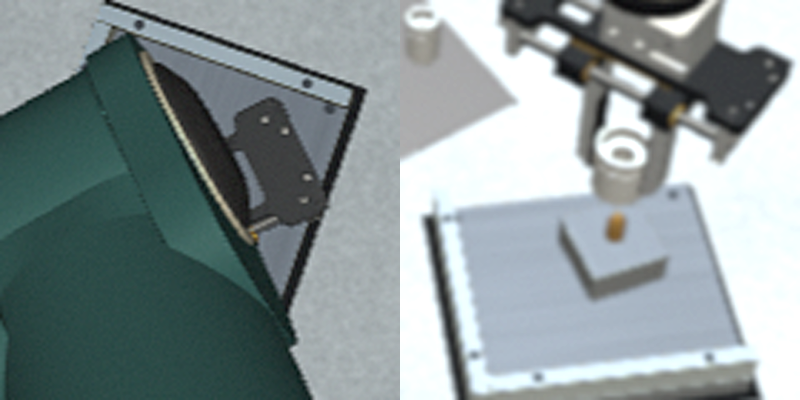

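```bash
python3 - <<'E'
from h import *
np.set_printoptions(precision=2,suppress=True)
e=read_state()["eef_pos"]
print("rim",proj("scene",[e[0],e[1],e[2]+33]),"pin75,62,50",[proj("scene",[493.4,151.2,z]) for z in(75,62,50)])
for d in ([10,0,0],[0,10,0]):print(proj("scene",np.array([493.4,151.2,75])+d)-proj("scene",[493.4,151.2,75]))
b=cams.camera("scene")
cv2.imwrite("pics/z2.png",cv2.convertScaleAbs(cv2.resize(b[222:272,355:415,::-1],None,fx=12,fy=12,interpolation=2),alpha=1.2))
E
```

```text
rim [387.18 231.  ] pin75,62,50 [array([384.1 , 252.48]), array([383.55, 255.77]), array([383.05, 258.76])]
[-3.5  1.6]
[2.35 2.91]
```

View pics/z2.png

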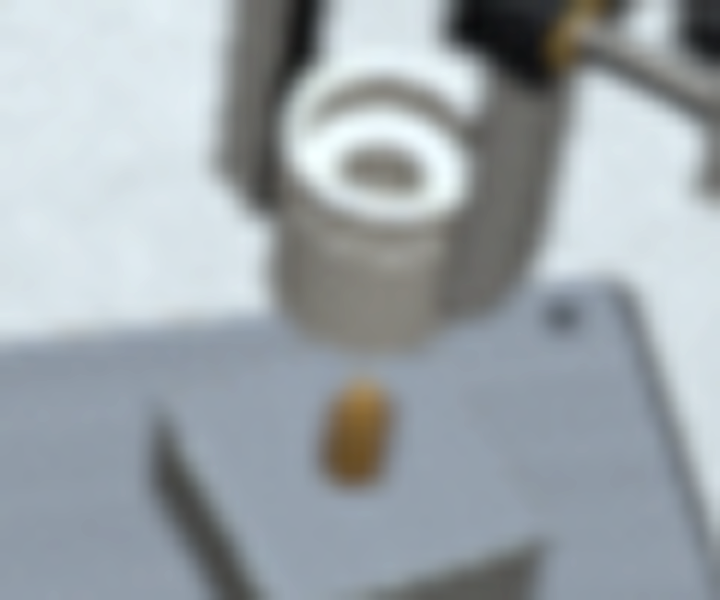

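The scene view shows the cup rim at about (386.6,233.5) and the pin foot at about (383.8,260). Comparing the two, the pin lies about 4 mm toward -x of the cup. I'll correct and go closer.

>>> servo_tool(
  targets=[
    [-0.0036, 0, 0.01, 0],
    [-0.0036, 0, 0.02, 0],
    [-0.0036, 0, 0.028, 0],
    [-0.0036, 0, 0.028, 0],
    [-0.0036, 0, 0.028, 0],
  ],
)

```text
time_s: 6.17
eef_pos: [490.1, 149.4, 91.8]
tcp_rot: [-0.0, 0.977, 0.212, -0.001]
contact_force: [-0.3, -0.2, -0.8]
finger_gap: 39.4
finger_force: 20.0
```

```bash
python3 - <<'E'
from h import *
np.set_printoptions(precision=2,suppress=True)
b=snap("scene","s2");e=np.array(read_state()["eef_pos"]);print(e)
print("rim",proj("scene",e+[0,0,33]),"bottom",proj("scene",e-[0,0,12]),"pin75,62,50",[proj("scene",[490,150,z]) for z in(75,62,50)])
cv2.imwrite("pics/z3.png",cv2.convertScaleAbs(cv2.resize(b[222:272,355:415,::-1],None,fx=12,fy=12,interpolation=2),alpha=1.2))
E
```

```text
[490.45 149.55  92.24]
rim [386.99 238.18] bottom [384.97 250.18] pin75,62,50 [array([385.  , 251.59]), array([384.45, 254.89]), array([383.94, 257.88])]
```

View pics/z3.png

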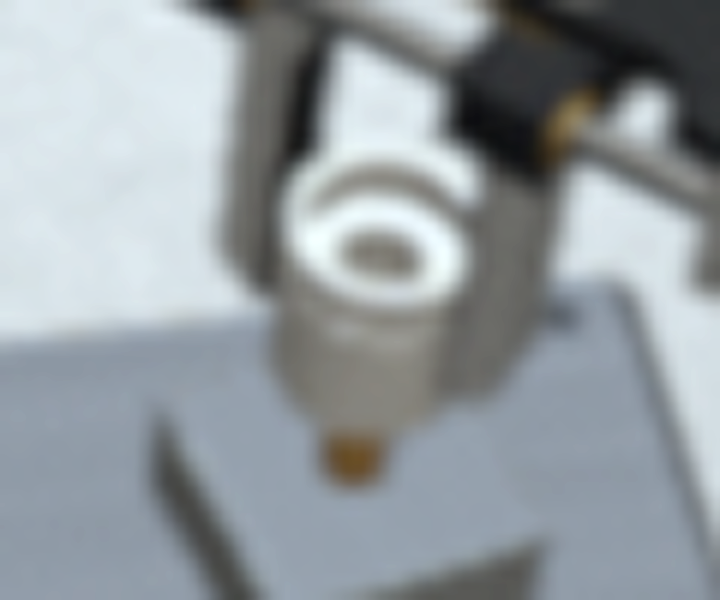

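The cup axis now lines up with the pin to within about 1.5 mm (pin at column ~352 and cup axis ~345 in the 12x crop), so I'm descending.

>>> servo_tool(
  targets=[
    [0, 0, 0.004, 0],
    [0, 0, 0.008, 0],
    [0, 0, 0.011, 0],
    [0, 0, 0.014, 0],
    [0, 0, 0.016, 0],
    [0, 0, 0.016, 0],
  ],
)

```text
time_s: 6.72
eef_pos: [490.4, 149.5, 76.0]
tcp_rot: [-0.0, 0.977, 0.212, -0.0]
contact_force: [0.6, 0.5, -1.2]
finger_gap: 39.7
finger_force: 20.0
```

>>> servo_tool(
  targets=[
    [0, 0, 0.003, 0],
    [0, 0, 0.006, 0],
    [0, 0, 0.009, 0],
    [0, 0, 0.011, 0],
    [0, 0, 0.0125, 0],
    [0, 0, 0.0125, 0],
  ],
)

```text
time_s: 7.22
eef_pos: [490.4, 149.5, 63.6]
tcp_rot: [-0.0, 0.977, 0.212, -0.0]
contact_force: [0.5, 1.6, -1.2]
finger_gap: 39.3
finger_force: 20.0
```

>>> servo_tool(
  targets=[
    [0, 0, 0.001, 0],
    [0, 0, 0.002, 0],
    [0, 0, 0.0025, 0],
    [0, 0, 0.0025, 0],
  ],
)

```text
time_s: 7.55
eef_pos: [491.0, 149.7, 62.6]
tcp_rot: [0.0, 0.977, 0.212, 0.001]
contact_force: [-6.1, -0.8, 21.7]
finger_gap: 39.4
finger_force: 20.0
```

>>> servo_tool(
  targets=[
    [0, 0, -0.001, 0],
    [0, 0, -0.001, 0],
    [0, 0, -0.001, 0],
  ],
  claw=0.06,
)

```text
time_s: 7.8
eef_pos: [490.4, 149.3, 62.4]
tcp_rot: [0.0, 0.977, 0.212, -0.0]
contact_force: [0.2, -0.4, 0.3]
finger_gap: 55.8
finger_force: 0.0
```

>>> servo_tool(
  targets=[
    [0, 0, 0, 0],
    [0, 0, 0, 0],
    [0, 0, 0, 0],
    [0, 0, 0, 0],
  ],
)

```text
time_s: 8.13
eef_pos: [490.4, 149.4, 62.3]
tcp_rot: [-0.0, 0.977, 0.212, -0.0]
contact_force: [0.0, -0.1, -0.2]
finger_gap: 60.2
finger_force: 0.0
```

```bash
python3 - <<'E'
from h import *
b=snap("scene","s3");s=read_state();print(s["eef_pos"],s["contact_force"],s["finger_gap"])
cv2.imwrite("pics/z4.png",cv2.convertScaleAbs(cv2.resize(b[222:272,355:415,::-1],None,fx=12,fy=12,interpolation=2),alpha=1.2))
c=[490,150]
for z in(50,95):print(proj("scene",c+[z]))
E
```

```text
[490.47206246 149.51193474  62.36833911] [-0.8965795   0.19612373  0.22966499] 59.714436764302
[383.9390536  257.88040259]
[385.88258727 246.39081564]
```

View pics/z4.png

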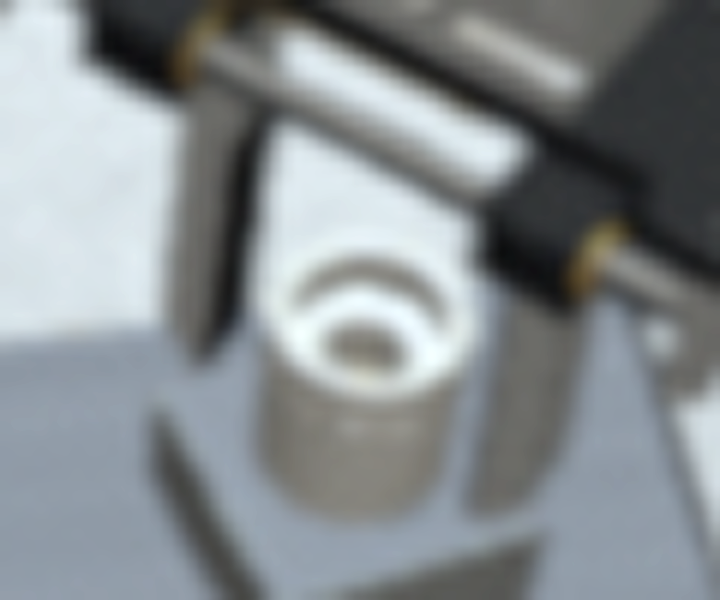

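The cup is seated: its rim is centred at (385,248.6), which matches a rim height of 95 mm. I'll regrip and drag along stage x.

>>> servo_tool(
  targets=[
    [0, 0, 0, 0],
    [0, 0, 0, 0],
    [0, 0, 0, 0],
    [0, 0, 0, 0],
    [0, 0, 0, 0],
    [0, 0, 0, 0],
    [0, 0, 0, 0],
  ],
  claw=0.03,
  newtons=15,
)

```text
time_s: 8.77
eef_pos: [490.5, 149.5, 62.4]
tcp_rot: [-0.0, 0.977, 0.212, -0.0]
contact_force: [0.5, 0.3, -0.4]
finger_gap: 39.3
finger_force: 15.0
```

>>> servo_tool(
  targets=[
    [0.003, 0.003, 0, 0],
    [0.008, 0.008, 0, 0],
    [0.014, 0.014, 0, 0],
    [0.02, 0.02, 0, 0],
    [0.026, 0.026, 0, 0],
    [0.032, 0.032, 0, 0],
    [0.038, 0.038, 0, 0],
    [0.043, 0.043, 0, 0],
    [0.047, 0.047, 0, 0],
    [0.049, 0.049, 0, 0],
    [0.05, 0.05, 0, 0],
    [0.05, 0.05, 0, 0],
  ],
)

```text
time_s: 9.77
eef_pos: [557.0, 124.6, 62.4]
tcp_rot: [0.0, 0.977, 0.212, 0.0]
contact_force: [0.8, -0.7, 1.3]
finger_gap: 39.8
finger_force: 15.0
```

>>> servo_tool(
  targets=[
    [0.001, 0.001, 0, 0],
    [0.002, 0.002, 0, 0],
    [0.003, 0.003, 0, 0],
    [0.004, 0.004, 0, 0],
    [0.0045, 0.0045, 0, 0],
    [0.0045, 0.0045, 0, 0],
  ],
)

```text
time_s: 10.27
eef_pos: [562.9, 122.4, 62.4]
tcp_rot: [-0.0, 0.977, 0.212, 0.0]
contact_force: [-0.7, -0.5, 1.8]
finger_gap: 39.4
finger_force: 15.0
```

>>> servo_tool(
  targets=[
    [0.0005, 0.0005, 0, 0],
    [0.001, 0.001, 0, 0],
    [0.0015, 0.0015, 0, 0],
    [0.0015, 0.0015, 0, 0],
  ],
)

```text
time_s: 10.6
eef_pos: [564.1, 122.4, 62.4]
tcp_rot: [-0.0, 0.977, 0.212, -0.001]
contact_force: [-6.4, 4.3, 7.0]
finger_gap: 39.7
finger_force: 15.0
```

Contact with the end rail (about 8 N). I'll ease off a little and slide along stage y.

>>> servo_tool(
  targets=[
    [0.0007, -0.0014, 0, 0],
    [0.0047, -0.0054, 0, 0],
    [0.0097, -0.0104, 0, 0],
    [0.0157, -0.0164, 0, 0],
    [0.0217, -0.0224, 0, 0],
    [0.0277, -0.0284, 0, 0],
    [0.0337, -0.0344, 0, 0],
    [0.0387, -0.0394, 0, 0],
    [0.0427, -0.0434, 0, 0],
    [0.0447, -0.0454, 0, 0],
    [0.0447, -0.0454, 0, 0],
  ],
)

```text
time_s: 11.52
eef_pos: [586.8, 182.6, 62.5]
tcp_rot: [-0.0, 0.977, 0.212, 0.0]
contact_force: [0.2, 1.2, 3.1]
finger_gap: 39.7
finger_force: 15.0
```

>>> servo_tool(
  targets=[
    [0.001, -0.001, 0, 0],
    [0.002, -0.002, 0, 0],
    [0.003, -0.003, 0, 0],
    [0.003, -0.003, 0, 0],
  ],
)

```text
time_s: 11.85
eef_pos: [588.1, 185.3, 62.4]
tcp_rot: [0.0, 0.977, 0.212, -0.0]
contact_force: [-1.0, -1.6, 3.4]
finger_gap: 39.6
finger_force: 15.0
```

>>> servo_tool(
  targets=[
    [0.0007, -0.0007, 0, 0],
    [0.0014, -0.0014, 0, 0],
    [0.0014, -0.0014, 0, 0],
  ],
)

```text
time_s: 12.1
eef_pos: [588.9, 187.4, 62.5]
tcp_rot: [-0.0, 0.977, 0.212, 0.0]
contact_force: [0.3, -2.7, 4.0]
finger_gap: 39.8
finger_force: 15.0
```

>>> servo_tool(
  targets=[
    [0.0005, -0.0005, 0, 0],
    [0.001, -0.001, 0, 0],
    [0.001, -0.001, 0, 0],
  ],
)

```text
time_s: 12.35
eef_pos: [589.3, 188.8, 62.5]
tcp_rot: [-0.0, 0.977, 0.212, 0.0]
contact_force: [-1.2, -1.7, 4.4]
finger_gap: 39.4
finger_force: 15.0
```

>>> servo_tool(
  targets=[
    [0.0005, -0.0005, 0, 0],
    [0.001, -0.001, 0, 0],
    [0.001, -0.001, 0, 0],
  ],
)

```text
time_s: 12.6
eef_pos: [589.8, 190.2, 62.5]
tcp_rot: [-0.0, 0.977, 0.212, 0.0]
contact_force: [-0.1, -1.5, 4.0]
finger_gap: 39.4
finger_force: 15.0
```

```bash
python3 - <<'E'
from h import *
b=snap("scene","s4");s=read_state();print(s["eef_pos"],s["contact_force"])
cv2.imwrite("pics/z5.png",cv2.convertScaleAbs(cv2.resize(b[235:335,320:440,::-1],None,fx=6,fy=6,interpolation=2),alpha=1.1))
E
```

```text
[589.78982466 190.15619161  62.44344356] [-0.27846493 -1.02852462  4.40635294]
```

View pics/z5.png

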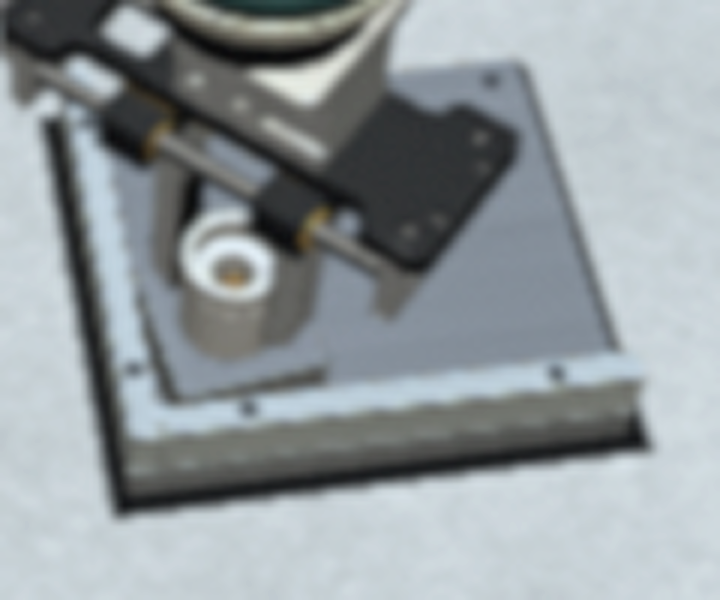

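The picture shows the carriage near the corner (its corner at about (180,400) in the crop) but still slightly turned, with small gaps. I'll keep pressing until the force builds.

>>> servo_tool(
  targets=[
    [0.0007, -0.0007, 0, 0],
    [0.0014, -0.0014, 0, 0],
    [0.0021, -0.0021, 0, 0],
    [0.0021, -0.0021, 0, 0],
  ],
)

```text
time_s: 12.98
eef_pos: [590.1, 191.9, 62.4]
tcp_rot: [0.001, 0.977, 0.212, -0.001]
contact_force: [-6.8, -7.6, 10.9]
finger_gap: 39.6
finger_force: 15.0
```

>>> servo_tool(
  targets=[
    [0, 0, 0, 0],
    [0, 0, 0, 0],
    [0, 0, 0, 0],
    [0, 0, 0, 0],
    [0, 0, 0, 0],
  ],
  claw=0.06,
)

```text
time_s: 13.4
eef_pos: [590.8, 193.0, 62.4]
tcp_rot: [-0.0, 0.977, 0.212, -0.0]
contact_force: [0.0, 1.2, 0.2]
finger_gap: 60.1
finger_force: 0.0
```

>>> servo_tool(
  targets=[
    [-0.01, 0, 0, 0],
    [-0.025, 0, 0, 0],
    [-0.04, 0, 0, 0],
    [-0.055, 0, 0, 0],
    [-0.06, 0, 0, 0],
    [-0.06, 0, 0, 0],
  ],
)

```text
time_s: 13.9
eef_pos: [535.7, 167.6, 62.6]
tcp_rot: [0.0, 0.977, 0.212, -0.0]
contact_force: [0.4, -0.0, 0.5]
finger_gap: 60.3
finger_force: 0.0
```

>>> servo_tool(
  targets=[
    [0, 0, 0.01, 0],
    [0, 0, 0.02, 0],
    [0, 0, 0.028, 0],
    [0, 0, 0.03, 0],
    [0, 0, 0.03, 0],
    [0, 0, 0.03, 0],
  ],
  claw=0.042,
)

```text
time_s: 14.4
eef_pos: [536.1, 168.1, 32.1]
tcp_rot: [-0.0, 0.977, 0.212, -0.0]
contact_force: [1.2, 0.4, 0.9]
finger_gap: 41.9
finger_force: 0.0
```

```bash
python3 - <<'E'
from h import *
b=snap("scene","s5");s=read_state();print(s["eef_pos"],s["contact_force"],s["finger_gap"])
cv2.imwrite("pics/z6.png",cv2.convertScaleAbs(cv2.resize(b[250:325,330:430,::-1],None,fx=8,fy=8,interpolation=2),alpha=1.1))
E
```

```text
[536.32956202 168.15182614  32.45803917] [0.29326377 0.58502401 0.76369541] 42.51078892140169
```

View pics/z6.png

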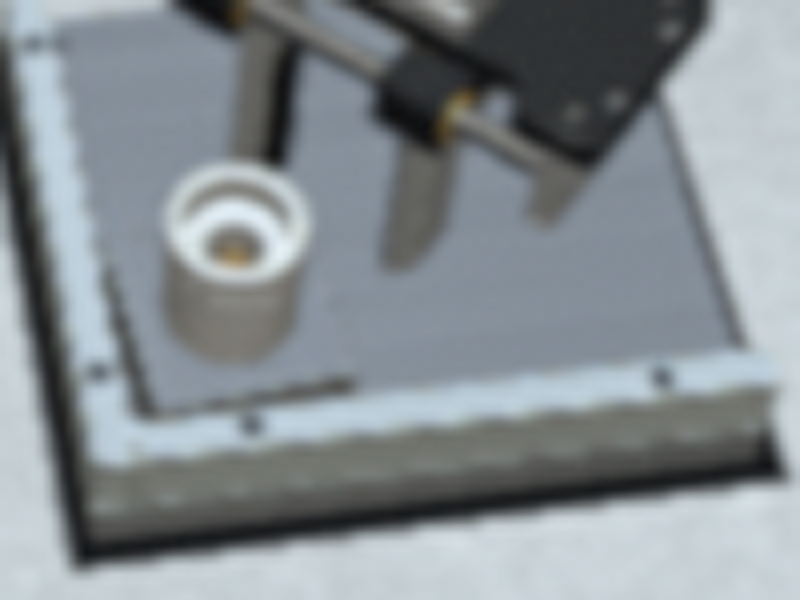

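The carriage sits in the corner with its edges parallel to the rails, the cup on it and the fingers clear on the stage. Now I push with the fingers straddling the outer corner.

>>> servo_tool(
  targets=[
    [0.008, 0.0005, 0, 0],
    [0.016, 0.0005, 0, 0],
    [0.022, 0.0005, 0, 0],
    [0.025, 0.0005, 0, 0],
    [0.026, 0.0005, 0, 0],
    [0.026, 0.0005, 0, 0],
  ],
)

```text
time_s: 14.95
eef_pos: [560.2, 178.4, 32.3]
tcp_rot: [-0.0, 0.977, 0.212, -0.0]
contact_force: [-0.7, 0.3, 0.7]
finger_gap: 42.2
finger_force: 0.0
```

>>> servo_tool(
  targets=[
    [0.0005, 0, 0, 0],
    [0.001, 0, 0, 0],
    [0.0015, 0, 0, 0],
    [0.0015, 0, 0, 0],
  ],
)

```text
time_s: 15.28
eef_pos: [561.3, 178.7, 32.4]
tcp_rot: [0.0, 0.977, 0.212, -0.0]
contact_force: [-1.5, 0.3, 0.4]
finger_gap: 42.1
finger_force: 0.5
```

>>> servo_tool(
  targets=[
    [0.0005, 0, 0, 0],
    [0.001, 0, 0, 0],
    [0.001, 0, 0, 0],
  ],
)

```text
time_s: 15.53
eef_pos: [561.9, 178.8, 32.3]
tcp_rot: [0.0, 0.977, 0.212, -0.001]
contact_force: [-3.3, -3.7, 2.0]
finger_gap: 42.1
finger_force: 2.7
```

>>> servo_tool(
  targets=[
    [0.0005, 0, 0, 0],
    [0.001, 0, 0, 0],
    [0.001, 0, 0, 0],
  ],
)

```text
time_s: 15.78
eef_pos: [562.5, 179.0, 32.2]
tcp_rot: [0.0, 0.977, 0.212, -0.001]
contact_force: [-5.9, -3.9, 3.2]
finger_gap: 41.3
finger_force: 3.8
```

>>> servo_tool(
  targets=[
    [0.0005, 0, 0, 0],
    [0.001, 0, 0, 0],
    [0.0015, 0, 0, 0],
    [0.0015, 0, 0, 0],
    [0.0015, 0, 0, 0],
  ],
)

```text
time_s: 16.2
eef_pos: [563.6, 179.1, 32.0]
tcp_rot: [0.001, 0.977, 0.211, -0.001]
contact_force: [-7.0, -5.9, 2.0]
finger_gap: 41.9
finger_force: 4.4
```

>>> servo_tool(
  targets=[
    [0.0005, 0, 0, 0],
    [0.001, 0, 0, 0],
    [0.001, 0, 0, 0],
    [0.001, 0, 0, 0],
  ],
)

```text
time_s: 16.53
eef_pos: [564.5, 179.4, 31.9]
tcp_rot: [0.001, 0.977, 0.211, -0.001]
contact_force: [-7.4, -6.5, 1.8]
finger_gap: 42.2
finger_force: 4.3
```

>>> servo_tool(
  targets=[
    [0.0005, 0, 0, 0],
    [0.001, 0, 0, 0],
    [0.0015, 0, 0, 0],
    [0.0015, 0, 0, 0],
    [0.0015, 0, 0, 0],
  ],
)

```text
time_s: 16.95
eef_pos: [565.8, 180.2, 31.9]
tcp_rot: [0.001, 0.977, 0.211, -0.001]
contact_force: [-5.1, -5.8, 1.2]
finger_gap: 41.6
finger_force: 3.9
```

```bash
python3 - <<'E'
from h import *
np.set_printoptions(precision=2,suppress=True)
b=snap("scene","s6")
# edge-fit directions: compare s5 and s6 and measure cup rim via networks
for d in finder.spot_point("scene","pin_foot")[:1]+finder.spot_point("scene","carriage")[:1]: print(d["score"],np.array(d["point"]))
a=cv2.imread("pics/s5.png",0)[262:300,343:375].astype(np.float32)
c=cv2.cvtColor(b,cv2.COLOR_RGB2GRAY)[262:300,343:375].astype(np.float32)
print("cup shift px",cv2.phaseCorrelate(a,c,cv2.createHanningWindow(a.shape[::-1],cv2.CV_32F)))
for d in([10,0,0],[0,10,0]):print(proj("scene",np.array([590,190,95])+d)-proj("scene",[590,190,95]))
for _ in range(5):
    s=read_state();print(s["eef_pos"],s["contact_force"],s["moment"],s["finger_gap"]);cams.camera("scene")
E
```

```text
0.56 [354.4 287.4]
0.8 [357.4 298.3]
cup shift px ((-1.6547162057804883, 1.3248386797425518), 0.6912562780082225)
[-3.8   1.78]
[2.36 3.23]
[565.87 180.16  31.89] [-5.48 -7.11  0.77] [-1.48  1.34 -0.21] 42.19094201086005
[565.87 180.16  31.91] [-5.72 -6.74  1.08] [-1.47  1.33 -0.18] 41.88123608487677
[565.87 180.14  31.89] [-6.02 -5.84  0.74] [-1.44  1.38 -0.21] 41.83543386422453
[565.83 180.16  31.88] [-6.95 -5.74  1.47] [-1.46  1.36 -0.26] 41.764097530751854
[565.88 180.17  31.92] [-6.03 -5.72  0.6 ] [-1.52  1.43 -0.16] 42.21022256091586
```

The carriage is still moving in with the push (the cup shifted about 5 mm), so it wasn't fully home. I'll continue until it goes stiff.

>>> servo_tool(
  targets=[
    [0.0005, 0, 0, 0],
    [0.001, 0, 0, 0],
    [0.0015, 0, 0, 0],
    [0.0015, 0, 0, 0],
    [0.0015, 0, 0, 0],
  ],
)

```text
time_s: 17.77
eef_pos: [566.6, 180.0, 31.7]
tcp_rot: [0.001, 0.977, 0.211, -0.002]
contact_force: [-9.9, -9.6, 2.7]
finger_gap: 42.0
finger_force: 6.2
```

>>> servo_tool(
  targets=[
    [0.0005, 0, 0, 0],
    [0.001, 0, 0, 0],
    [0.001, 0, 0, 0],
    [0.001, 0, 0, 0],
  ],
)

```text
time_s: 18.1
eef_pos: [567.2, 179.9, 31.5]
tcp_rot: [0.001, 0.977, 0.211, -0.003]
contact_force: [-12.1, -13.3, 3.8]
finger_gap: 42.2
finger_force: 7.7
```

```bash
cat > seg.py <<'E'
from h import *
np.set_printoptions(precision=1,suppress=True)
def seg(f,x0=330,y0=255,x1=420,y1=325):
    b=cv2.imread(f,0)[y0:y1,x0:x1]
    b=cv2.resize(b,None,fx=4,fy=4,interpolation=cv2.INTER_CUBIC)
    L=cv2.createLineSegmentDetector().detect(b)[0][:,0]
    for l in L:
        p=l/4-.375+[x0,y0,x0,y0]
        if np.hypot(*(p[2:]-p[:2]))<10: continue
        A,B=ray("scene",p[:2]-[.3,2.3],48)[:2],ray("scene",p[2:]-[.3,2.3],48)[:2]
        d=B-A;t=np.degrees(np.arctan2(d[1],d[0]))+20.3
        t=(t+45)%90-45
        if abs(t)<20: print(A,B,"rel deg",round(t,1))
E
python3 - <<'E'
from seg import *
snap("scene","s7")
for f in("s5","s7"): print(f);seg(f"pics/{f}.png")
m=[d for d in finder.cut_out("scene","carriage")][:1]
print(m[0]["rect"],m[0]["score"])
s=read_state();print(s["eef_pos"],s["contact_force"])
E
```

```text
s5
[499.1 304.9] [670.4 239.8] rel deg -0.5
[671.4 239.8] [618.8 105.6] rel deg -1.1
[429.5 181.3] [446.  227.8] rel deg 0.8
[595.2  70.7] [658.9 233.3] rel deg -1.1
[630.1 203.9] [615.9 160.2] rel deg 2.3
[609.8 217.1] [633.5 206.7] rel deg -3.4
[556.3 236.5] [595.8 221.4] rel deg -0.6
[516.3 114.3] [545.6 152.4] rel deg -17.2
[643.7 216.3] [493.4 273.7] rel deg -0.6
[610.6 161.1] [624.1 206.7] rel deg 3.8
[549.1 144.8] [522.5 110.9] rel deg -17.9
[610.7 210.6] [567.7 223.9] rel deg 3.2
[660.4 235.4] [494.6 298.4] rel deg -0.5
[613. 154.] [586.2  84.7] rel deg -0.8
[491.7 261.1] [556.1 236.9] rel deg -0.4
s7
[499.1 304.8] [671.1 239.6] rel deg -0.5
[671.4 240. ] [618.7 105.4] rel deg -1.1
[595.2  70.7] [658.9 233.3] rel deg -1.1
[423.2 165.5] [434.6 197. ] rel deg 0.4
[434.2 197. ] [452.5 241.6] rel deg -2.0
[646.1 215.4] [480.  278.9] rel deg -0.6
[606.4 218.3] [632.9 208.3] rel deg -0.4
[531.7 245.9] [596.9 221.9] rel deg 0.1
[661.  235.1] [494.6 298.4] rel deg -0.5
[609.6 145.5] [586.8  85.7] rel deg -0.5
[492.  261.3] [531.2 245.9] rel deg -1.2
[458.6 243.9] [447.  213.6] rel deg -0.6
[355.1, 293.4, 30.8, 25.2] 0.83
[567.2 179.9  31.5] [-11.7 -12.    3.8]
```

The turn is gone: s5 had segments about 3.5° off the rails, and s7 has none. The carriage is now flush under about 17 N. I'll even out the push a little and confirm it's stiff.

>>> servo_tool(
  targets=[
    [0.0003, 0.0003, 0, 0],
    [0.0005, 0.0006, 0, 0],
    [0.0005, 0.0006, 0, 0],
    [0.0005, 0.0006, 0, 0],
    [0.0005, 0.0006, 0, 0],
  ],
)

```text
time_s: 18.62
eef_pos: [567.6, 179.7, 31.4]
tcp_rot: [0.001, 0.977, 0.211, -0.003]
contact_force: [-12.2, -11.6, 5.1]
finger_gap: 42.0
finger_force: 8.9
```

```bash
python3 - <<'E'
from seg import *
b=snap("scene","s8");seg("pics/s8.png",335,265,400,315)
g=lambda n:cv2.imread(f"pics/{n}.png",0)[262:300,343:375].astype(np.float32)
print("shift s7-s8",cv2.phaseCorrelate(g("s7"),g("s8"),cv2.createHanningWindow((32,38),cv2.CV_32F)))
for _ in range(4):
    s=read_state();f=np.array(s["contact_force"]);print(s["eef_pos"],f,"ex",f[:2]@[.938,-.347],"ey",f[:2]@[.347,.938],s["time_s"]);cams.camera("scene")
r=finder.cut_out("scene","wide_cup");print([(np.round(d["rect"],1),round(d["score"],2)) for d in r if d["rect"][1]>240])
print("rim pred home",proj("scene",[592,190,95])+[.3,2.3])
E
```

```text
[542. 288.] [566.4 276.7] rel deg -4.5
[664.7 222.4] [650.5 190.9] rel deg -4.1
[620.6 140. ] [643.7 193.1] rel deg -3.2
[646.2 215.5] [523.6 262. ] rel deg -0.5
[606.4 218.3] [632.9 208.3] rel deg -0.3
[516.5 251.5] [597.5 221.6] rel deg 0.0
[610.1 253.7] [537.9 282.3] rel deg -1.3
[612.4 151.9] [594.3 105.9] rel deg -1.2
shift s7-s8 ((-0.0038517085363203307, 0.09830629619751363), 0.9223062120378017)
[567.6 179.7  31.4] [-13.2 -11.4   4.9] ex -8.42814625987879 ey -15.301268892379788 18.6667
[567.7 179.7  31.5] [-13.6 -10.6   4.5] ex -9.090308019080124 ey -14.700626624243025 18.7167
[567.6 179.7  31.5] [-13.5 -11.3   4.8] ex -8.723795097421725 ey -15.315448394690735 18.7667
[567.6 179.7  31.5] [-13.1 -11.6   3.9] ex -8.232957367110782 ey -15.429354052392236 18.8167
[(array([356.5, 286.8,  13.7,  29.1]), 0.76)]
rim pred home [358.3 278.1]
```

Force and image are both steady. I'll add a bit more stage-x push to be sure the end rail is carrying it.

>>> servo_tool(
  targets=[
    [0.0003, 0.0003, 0, 0],
    [0.0006, 0.0006, 0, 0],
    [0.0007, 0.0009, 0, 0],
    [0.0007, 0.0009, 0, 0],
    [0.0007, 0.0009, 0, 0],
  ],
)

```text
time_s: 19.33
eef_pos: [567.9, 179.7, 31.4]
tcp_rot: [0.001, 0.977, 0.211, -0.003]
contact_force: [-19.3, -9.4, 7.8]
finger_gap: 42.4
finger_force: 11.7
```

```bash
python3 - <<'E'
from seg import *
b=snap("scene","s9")
g=lambda n:cv2.imread(f"pics/{n}.png",0)[262:300,343:375].astype(np.float32)
print("shift s8-s9",cv2.phaseCorrelate(g("s8"),g("s9"),cv2.createHanningWindow((32,38),cv2.CV_32F)))
for _ in range(3):
    s=read_state();f=np.array(s["contact_force"]);print(s["eef_pos"],f,"ex",f[:2]@[.938,-.347],"ey",f[:2]@[.347,.938],s["time_s"]);cams.camera("scene")
E
```

```text
shift s8-s9 ((-0.0874460527106109, 0.08624134848454901), 0.9888686098158359)
[567.9 179.7  31.4] [-17.4  -9.4   7.8] ex -13.016663131300822 ey -14.867737266808724 19.3833
[567.9 179.7  31.4] [-18.5  -9.7   8.6] ex -13.961421435489394 ey -15.522923745686512 19.4333
[567.8 179.7  31.4] [-18.5 -10.1   7.6] ex -13.891237627407223 ey -15.911899314190153 19.4833
```

Both rails now take about 14–15 N and the carriage doesn't move, so I'm handing in.

```bash
python3 -c "
from bench import robot;print(robot.job_done())"
```

```text
the job is handed in; nothing more can be done
None
```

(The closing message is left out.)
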